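# Level the display shelf on the library desk

### The arm

A 6-joint arm with a two-finger parallel gripper is mounted at the origin on a cart in front of the work surface, level with it; the furniture and walls round the work are solid. World frame = base frame: x ahead of the robot, y to its left, z up, the work surface at z = 0. Lengths are in m, angles in rad, forces in N, time in s.
With the tool pointing down it reaches from about 0.425 to 0.95 m from the base axis. Payload 14.7 kg.
Tool frame: the origin (TCP) lies between the finger pads; the fingertips stand 25 mm ahead of it and the grasp point (between the pads) lies 6 mm ahead of it; z points along the fingers, y is the line along which they close (so a half turn about z gives the same grasp; the last joint's range is limited). The gripper opens to 85 mm and grips with 20 to 120 N. Pads are 22 mm wide; open, the fingers measure 114 mm over their backs; the gripper's body (76 mm by 85 mm) begins 54 mm behind the grasp point. The pads swing forward as they close: fully open they stand 13 mm farther back than shut.
Start: joints at [-0.047, 0.48, 1.596, -0, 1.065, -0.047], TCP at [0.65, 0, 0.256] pointing down, gripper open.
Joint ranges: [-2.75, 2.75], [-0.82, 2.05], [0.23, 2.67], [-1.56, 4.7], [0.09, 2.69], [-2.92, 2.92]. Speed limits (rad/s): [1.89, 1.89, 2.39, 3.01, 3.01, 3.01].

### API

Orientations are given as a unit quaternion [w, x, y, z].
In Python, from plant import env gives the robot as it stands.
- The arm moves only by the shell command python3 -m crank 'ROWS' [OPENING] [FORCE]. ROWS is JSON, a list of rows, each a list of 2 entries, a list of its own where there are three numbers: the shift along the tool's x, y, z in cm, then the turn about the tool's z in degrees. A call has 1 to 12 rows; each row shifts and turns the commanded pose from where the row before left it, along the tool's axes as they then stand; what a row does not reach is not made up. A row lasts 1/12 s, in which the tool goes at most 41.7 mm and 7.16 degrees, less where a joint would pass 70% of its speed; a pose out of reach is approached as far as the arm can. A call is refused whole if a number of a shift passes 4.17 or a number of a turn 7.16, either way. A call with a gripper value outside its range is refused whole. OPENING is the finger opening in cm, from 0 to 8.54, set as the call begins (- or left out, the last holds). The fingers move at their own pace and stop on an object; FORCE is the grip in N (left out, the last holds). Time passes only in rows, so rows that do not move let the fingers close. It gives the time, the measured TCP pose, the force, the opening and the grip force at its end, in the units of the state.
- env.observe(): the state, without advancing time (a new reading comes with each control period).
- env.capture(name): name is "scene" or "side" or "wrist"; returns (picture, depth): 420x560x3 uint8, red, green, blue; 420x560 float32, m along the optical axis (not along the pixel's ray), 0 where there is no reading.
- env.calibration(name): a dict with "fx", "fy", "cx", "cy" (pixels), "k1" (the pictures are not rectified: a ray, as slopes to the right and down, at radius r is drawn at 1 + k1 r^2 times it, then the intrinsics apply), "pose" (4x4, takes a point from camera to world coordinates). Camera axes: x right, y down, z forward; pixel columns grow to the right and rows downward; lengths in m; the calibration is good to about 2 mm. A picture is of the moment at which its call begins: read the wrist's pose just before it. calibration takes no time and is no camera call; for the wrist camera it gives the pose at the moment of the call.
- env.close_job(): hands the job in; it is judged then, once.
The state is a dict: "t": time; "qpos": joint angles; "qvel": joint speeds; "joint_torque": joint torques, N m; "eef_pos": TCP position; "tool_rot": TCP orientation; "force": force on the tool from outside, world axes, zero at the start; "torque": the same for the moment, N m; "opening": finger opening in m; "grip_force": force on a finger pad.
Only numpy, scipy, OpenCV 4.12 (cv2) and the standard library are available. Lean on these libraries where they do the work, as an engineer would, in place of code of your own. Each camera call takes 0.05 s, during which the arm holds its last target. There are 200 camera calls.

### The job

Level the small wooden display shelf: lay the yellow ball level flat on it at its middle, along its length, and let go, then turn the red knob of the levelling foot until the red ball in its tube rests between the two lines. Finally press the level down on the board with a light, steady push of about 10 N with the ball still between the lines, and finish while still pressing: do not let go at the end. Leave the slips, glue stick and eraser where they are.

Things in the scene. Friction and masses are not known exactly. Their poses are not given: they have to be found in the camera images.
- level: loose yellow ball level with black side panels, 160 long (its x) x 24 wide (its y), about 0.17 kg; origin at the centre of its underside, z up. The bar is 29 high; from 35 to 80 mm either side of the middle flat-topped end blocks reach 40 high. In the notch between them lies a pale green tube (top 39 above the underside) with two black lines 20 apart and a red ball.
- ball (a joint): red ball, 14 mm across, in the level's slightly bent tube: m from the middle between the two black lines, + towards the level's +x end. It rolls to the lower end, 2.5 mm per 0.01 rad of slope (settles in about 1 s, stops at 18 mm). Between the lines means within 2.5 mm of 0. It reads truly only while the level lies still.
- board: pale wooden board of the display shelf, 120 deep (its x, away from the robot) x 286 long (its y) x 16 thick, pivoted at its +y end; origin on the pivot, 8 mm under the top, 20 mm from the +y end, 58 mm above the desk. Lip along the rear edge: 8 mm above the top, 6 thick. Starts with the knob end (-y) low by 0.015 to 0.06 rad. Only the knob tilts it; a 10 N push moves the ball under 1 mm.
- board_mid (a point): point on the board's top where the middle of the level's underside belongs (12 mm in front of the board's centre line, 100 mm from the pivot towards the knob); the level's length goes along the board's y, either way round. Axes as the board's.
- knob_grip (a point): on the axis of the red wing knob, just past the board's -y end, 108 mm above the desk (does not rise). Wing 50 long (point x) x 14 thick (point y, pinch across) x 34 high, 11 above this point and 23 below, on a disc of radius 26. Stiff (0.3 N m), stays where left. Clockwise from above raises that end 0.04 rad per rad: ball 10 mm away from the knob. Needs 0.4 to 1.4 rad.
- slip_block: block of white due slips, 67 x 92 x 24 mm, a loose bystander; origin at the centre of its underside
- glue_stick: standing glue stick with a red cap, 27 diameter x 91 high mm, a loose bystander; origin at the centre of its underside
- eraser: blue and white eraser, 23 x 52 x 14 mm, a loose bystander; origin at the centre of its underside
Things that resemble listed ones, but are neither listed nor needed, are in the scene too. There is more than one size of the level; the one meant has the size given above.

How it is judged:
By the outcome, as a careful person would: the job done as asked, in the order asked, and still so for the second after the job is handed in, while the arm keeps its last pose, push and grip.
It also fails if it takes over 54 s, if anything falls off the work surface, if the arm or the gripper's body presses on something with over 40 N, if the wrist force passes 120 N, or if a joint passes its speed limit or range.

## Working session

There is one attempt and no reset: what is moved stays moved. The work goes in short steps, Python scripts to look and compute and a shell command to move; the robot and the scene stay as the last step left them, time stands still between calls to the robot, and variables do not carry over. Pictures are saved under pics/ and viewed, at most 10 in all, crops included, and the job is handed in when it is done.

```bash
mkdir -p pics; ls; cat > h.py <<'E'
import numpy as np, cv2, pickle
from plant import env
def cap(n):
    cal=env.calibration(n); im,d=env.capture(n); pickle.dump((cal,im,d),open(f'pics/{n}.pkl','wb')); return cal,im,d
def load(n): return pickle.load(open(f'pics/{n}.pkl','rb'))
def px2w(n,u,v,z=None,r=1):
    c,im,d=load(n); K=np.array([[c['fx'],0,c['cx']],[0,c['fy'],c['cy']],[0,0,1]])
    p=cv2.undistortPoints(np.array([[[u,v]]],float),K,np.array([c['k1'],0,0,0,0]))[0,0]
    T=np.array(c['pose']); ray=T[:3,:3]@np.r_[p,1]; o=T[:3,3]
    if z is None:
        w=d[int(v)-r:int(v)+r+1,int(u)-r:int(u)+r+1]; w=w[w>0]; s=np.median(w) if len(w) else np.nan
    else: s=(z-o[2])/ray[2]
    return o+s*ray
E
python3 - <<'E'
from h import *
ims=[]
for n in ("scene","side"):
    c,im,d=cap(n); cv2.imwrite(f'pics/{n}0.png',cv2.resize(im[:,:,::-1],(784,588)))
    print(n,np.round(np.array(c['pose']),3).tolist())
print(env.observe())
E
```

```text
pics
scene [[0.863, -0.245, 0.442, 0.001], [-0.506, -0.406, 0.761, -0.832], [-0.007, -0.88, -0.474, 0.624], [0.0, 0.0, 0.0, 1.0]]
side [[-0.999, 0.005, 0.037, 0.477], [-0.032, 0.395, -0.918, 0.991], [-0.02, -0.919, -0.394, 0.527], [0.0, 0.0, 0.0, 1.0]]
{'t': 0.1, 'qpos': array([-4.65979141e-02,  4.80790545e-01,  1.59680065e+00,  2.58435921e-05,
        1.06509554e+00, -4.66084507e-02]), 'qvel': array([-3.93054351e-04, -1.06342195e-03,  5.14295541e-04, -8.71044693e-04,
        3.06491918e-04, -4.41694414e-05]), 'joint_torque': array([ 1.67757746e-03, -9.52259731e+01, -4.31040895e+01, -7.08879679e-05,
        5.18796020e-03, -6.33731224e-05]), 'eef_pos': array([6.49664138e-01, 4.58489870e-05, 2.55726456e-01]), 'tool_rot': array([-4.12025475e-04,  7.07107381e-01,  7.07105970e-01, -3.60020198e-04]), 'force': array([-0.78558386,  0.2663053 , -0.82105417]), 'torque': array([-0.01812585,  0.01503942, -0.00587271]), 'grip_force': 0.0, 'opening': 0.0859612463008688}
```

View pics/scene0.png

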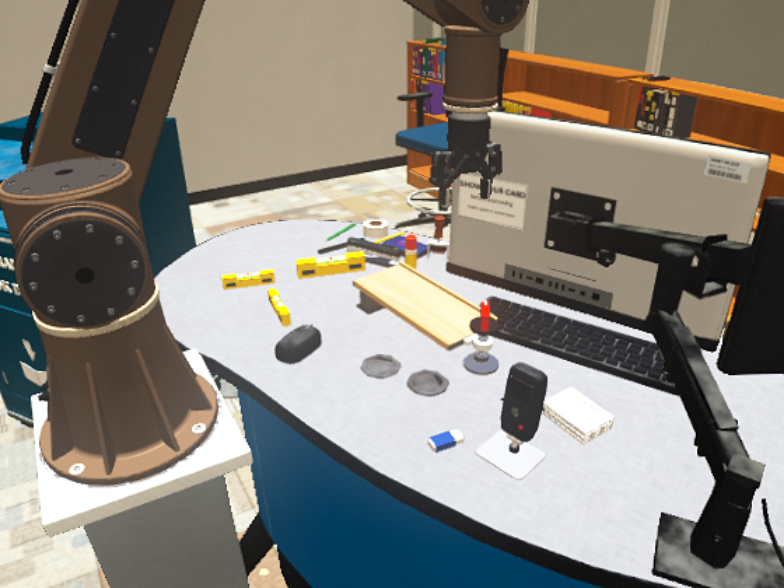

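View pics/side0.png

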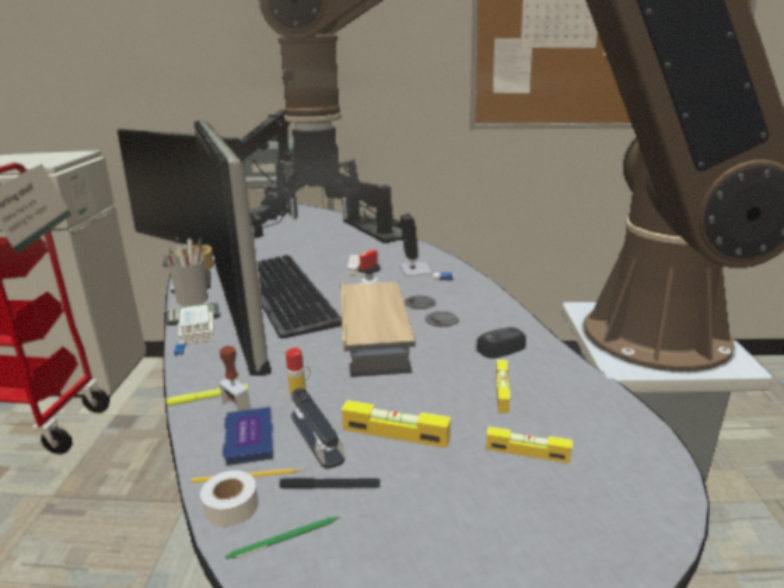

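Levels that could be meant (scene0 pixels): A (248,279), B (331,265), C (279,306). I'll measure their lengths, plus the board and the knob.

```bash
python3 - <<'E'
from h import *
for n in ("side","scene"):
    c,im,d=load(n)
    hsv=cv2.cvtColor(im,cv2.COLOR_RGB2HSV)
    def cloud(m):
        v,u=np.nonzero(m&(d>0)); K=np.array([[c['fx'],0,c['cx']],[0,c['fy'],c['cy']],[0,0,1]])
        p=cv2.undistortPoints(np.c_[u,v].astype(float)[:,None],K,np.array([c['k1'],0,0,0,0]))[:,0]
        P=np.c_[p,np.ones(len(p))]*d[v,u][:,None]; T=np.array(c['pose']); return P@T[:3,:3].T+T[:3,3]
    m=(hsv[...,0]>20)&(hsv[...,0]<33)&(hsv[...,1]>170)&(hsv[...,2]>120)
    m=cv2.morphologyEx(m.astype(np.uint8),cv2.MORPH_CLOSE,np.ones((9,9)))
    k,lab,st,ce=cv2.connectedComponentsWithStats(m)
    for i in range(1,k):
        if st[i,4]<60: continue
        P=cloud(lab==i); P=P[(P[:,2]>.01)&(P[:,2]<.06)]
        if len(P)<20: continue
        (cx,cy),wh,a=cv2.minAreaRect(P[:,:2].astype(np.float32))
        print(n,'yellow',np.round(ce[i]*1.4),np.round([cx,cy],3),np.round(wh,3),round(a,1),'ztop',np.round(np.percentile(P[:,2],97),3))
    m=((hsv[...,0]<8)|(hsv[...,0]>172))&(hsv[...,1]>160)&(hsv[...,2]>100)
    k,lab,st,ce=cv2.connectedComponentsWithStats(m.astype(np.uint8))
    for i in range(1,k):
        if st[i,4]<30: continue
        P=cloud(lab==i); print(n,'red',np.round(ce[i]*1.4),P.min(0).round(3),P.max(0).round(3),np.median(P,0).round(3))
for n,pts in {"side":[(342,283),(398,284),(412,343),(344,347),(370,262)],"scene":[(401,266),(356,284),(447,344),(490,318),(486,318)]}.items():
    for u,v in pts: print(n,u,v,px2w(n,u/1.4,v/1.4).round(3),px2w(n,u/1.4,v/1.4,.06).round(3))
_,im,_=load('scene')
_,im2,_=load('side')
a=cv2.resize(im[160:290,150:400,::-1],None,fx=3,fy=3,interpolation=cv2.INTER_CUBIC)
cv2.imwrite('pics/cropA.png',a)
E
```

```text
side yellow [503. 398.] [0.34  0.243] [0.035 0.013] 83.6 ztop 0.029
side yellow [396. 425.] [0.506 0.314] [0.024 0.157] 74.5 ztop 0.04
side yellow [529. 445.] [0.32  0.356] [0.017 0.112] 74.6 ztop 0.03
side red [ 65. 332.] [ 1.869 -1.096 -0.898] [ 2.113 -0.665 -0.087] [ 1.885 -0.975 -0.506]
side red [367. 259.] [ 0.565 -0.173  0.088] [ 0.595 -0.136  0.119] [ 0.579 -0.149  0.107]
side red [ 12. 364.] [ 1.888 -0.867 -0.745] [ 2.201 -0.653 -0.173] [ 2.07  -0.794 -0.589]
side red [ 17. 306.] [ 1.893 -0.856 -0.371] [ 2.033 -0.686 -0.236] [ 1.977 -0.839 -0.312]
side red [ 36. 363.] [ 1.898 -0.919 -0.628] [ 2.029 -0.688 -0.463] [ 1.977 -0.838 -0.557]
side red [293. 359.] [0.657 0.213 0.064] [0.678 0.235 0.092] [0.668 0.229 0.081]
scene yellow [331. 265.] [0.516 0.322] [0.069 0.172] 78.4 ztop 0.038
scene yellow [260. 289.] [0.299 0.252] [0.218 0.113] 78.5 ztop 0.028
scene red [641.  99.] [2.48  0.993 0.041] [2.517 1.054 0.166] [2.499 1.031 0.113]
scene red [540. 113.] [ 2.465  1.716 -0.162] [ 2.738  1.855 -0.06 ] [ 2.55   1.759 -0.106]
scene red [410. 242.] [0.653 0.201 0.062] [0.675 0.221 0.091] [0.662 0.207 0.077]
scene red [485. 316.] [ 0.557 -0.189  0.015] [ 0.711 -0.016  0.118] [ 0.566 -0.181  0.112]
side 342 283 [ 0.632 -0.122  0.062] [ 0.633 -0.126  0.06 ]
side 398 284 [ 0.513 -0.142  0.05 ] [ 0.512 -0.119  0.06 ]
side 412 343 [0.482 0.139 0.059] [0.482 0.141 0.06 ]
side 344 347 [0.597 0.151 0.058] [0.597 0.154 0.06 ]
side 370 262 [ 0.573 -0.156  0.096] [ 0.581 -0.253  0.06 ]
scene 401 266 [0.595 0.137 0.064] [0.599 0.144 0.06 ]
scene 356 284 [0.479 0.123 0.059] [0.477 0.121 0.06 ]
scene 447 344 [ 0.516 -0.144  0.052] [ 0.509 -0.154  0.06 ]
scene 490 318 [ 0.598 -0.157  0.085] [ 0.626 -0.125  0.06 ]
scene 486 318 [ 0.564 -0.185  0.111] [ 0.62  -0.121  0.06 ]
```

View pics/cropA.png

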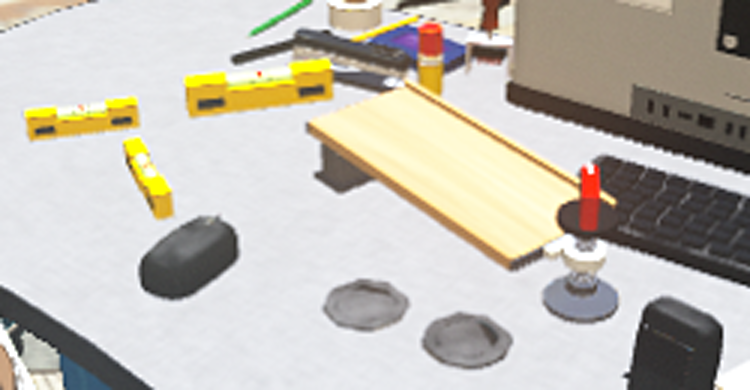

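Crop: B (259,87) is the long level with 40 mm high end blocks and a measured 157x24 footprint. A and C are about 112 long and 30 high. B is the one. Next, a wrist look to refine the board.

```bash
python3 - <<'E'
from h import *
c,im,d=cap("wrist"); cv2.imwrite('pics/w0.png',im[:,:,::-1]); print(np.round(np.array(c['pose']),3).tolist(),c['fx'])
E
```

```text
[[1.0, -0.0, -0.002, 0.65], [-0.001, -0.954, -0.301, 0.076], [-0.002, 0.301, -0.954, 0.374], [0.0, 0.0, 0.0, 1.0]] 326.4514309327478
```

View pics/w0.png

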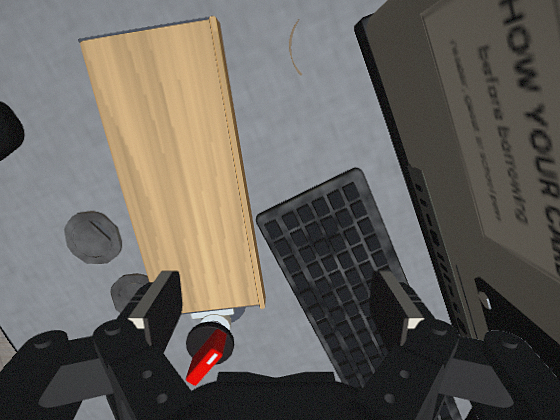

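Wrist view: the board's front edge runs from (80,40) to about (150,275), and its +y end from (80,40) to (210,18). The lip is on the right. The knob disc is around (210,342), with the red wing running diagonally from (190,380) to (225,338).

```bash
python3 - <<'E'
from h import *
c,im,d=load("wrist"); hsv=cv2.cvtColor(im,cv2.COLOR_RGB2HSV)
def cloud(m):
    v,u=np.nonzero(m&(d>0)); K=np.array([[c['fx'],0,c['cx']],[0,c['fy'],c['cy']],[0,0,1]])
    p=cv2.undistortPoints(np.c_[u,v].astype(float)[:,None],K,np.array([c['k1'],0,0,0,0]))[:,0]
    P=np.c_[p,np.ones(len(p))]*d[v,u][:,None]; T=np.array(c['pose']); return P@T[:3,:3].T+T[:3,3]
m=(hsv[...,0]>10)&(hsv[...,0]<25)&(hsv[...,1]>60)&(hsv[...,2]>120)
k,lab,st,ce=cv2.connectedComponentsWithStats(m.astype(np.uint8)); i=1+np.argmax(st[1:,4])
P=cloud(lab==i); print('board n',len(P),P.min(0).round(3),P.max(0).round(3))
A=np.c_[P[:,:2],np.ones(len(P))]; g=np.ones(len(P),bool)
for _ in range(6):
    s=np.linalg.lstsq(A[g],P[g,2],rcond=None)[0]; r=P[:,2]-A@s; g=abs(r)<.003
print('plane',s.round(4),'in',g.mean())
r_=cv2.minAreaRect(P[:,:2].astype(np.float32)); print(r_); print(cv2.boxPoints(r_).round(4))
# front-edge line: for every y bin, min x
Q=P[g]
ys=np.arange(-.10,.10,.01); xs=np.array([Q[abs(Q[:,1]-y)<.005,0].min() for y in ys]); print('front',xs.round(3),np.polyfit(ys,xs,1))
xs2=np.arange(.505,.59,.01); y2=[Q[abs(Q[:,0]-x)<.005,1].max() for x in xs2]; print('far',np.round(y2,3),np.polyfit(xs2,y2,1))
m=((hsv[...,0]<8)|(hsv[...,0]>172))&(hsv[...,1]>150)&(hsv[...,2]>80); m[:320]=0
R=cloud(m); print('red',len(R),R.min(0).round(3),R.max(0).round(3))
T=R[R[:,2]>np.percentile(R[:,2],50)-.004]; T=R[R[:,2]>.113]
rr=cv2.minAreaRect(T[:,:2].astype(np.float32)); print(len(T),rr, cv2.boxPoints(rr).round(3).tolist())
dm=(hsv[...,2]<70); v,u=np.mgrid[:420,:560]; dm&=(np.hypot(u-210,v-342)<32)
D=cloud(dm); D=D[(D[:,2]>.07)&(D[:,2]<.1)]; print('disc',len(D),D.min(0).round(3),D.max(0).round(3),cv2.minEnclosingCircle(D[:,:2].astype(np.float32)))
E
```

```text
board n 33898 [ 0.443 -0.176 -0.001] [0.637 0.168 0.255]
plane [-0.0044  0.0334  0.0646] in 0.9439494955454599
((0.5437709093093872, -0.013021841645240784), (0.1568281203508377, 0.3476552665233612), 7.792945384979248)
[[ 0.4425  0.1486]
 [ 0.4897 -0.1959]
 [ 0.645  -0.1746]
 [ 0.5979  0.1698]]
front [0.511 0.509 0.507 0.506 0.505 0.504 0.503 0.501 0.5   0.499 0.497 0.495
 0.495 0.493 0.492 0.491 0.489 0.488 0.486 0.485] [-0.1331615   0.49719454]
far [0.138 0.139 0.14  0.142 0.143 0.145 0.146 0.148 0.149] [0.14151886 0.06612398]
red 930 [ 0.532 -0.307  0.001] [ 0.598 -0.141  0.121]
546 ((0.5791388154029846, -0.16348367929458618), (0.0495135523378849, 0.013871711678802967), 54.02727127075195) [[0.5590000152587891, -0.17900000512599945], [0.5699999928474426, -0.18799999356269836], [0.5989999771118164, -0.14800000190734863], [0.5879999995231628, -0.13899999856948853]]
disc 906 [ 0.554 -0.188  0.079] [ 0.604 -0.138  0.096] ((0.5789248943328857, -0.1636441946029663), 0.025843217968940735)
```

Board: yaw 7.8°, slope 0.033, and board_mid at (0.543, 0.0215, 0.063). The knob axis is at (0.579, -0.1636), which checks out against the board's -y end, and the wing is at 54°. Now moving over the level.

```bash
cat > rem.py <<'E'
import sys; from h import *
from scipy.spatial.transform import Rotation as R
# args: x y z phi(deg world angle of tool y): remaining shift cm in tool axes, turn deg about tool z
s=env.observe(); q=s['tool_rot']; r=R.from_quat([q[1],q[2],q[3],q[0]]).as_matrix()
phi=np.degrees(np.arctan2(r[1,1],r[0,1]))
print('t',round(s['t'],2),'pos',s['eef_pos'].round(4),'phi',phi.round(2),'zax',r[:,2].round(3),'f',s['force'].round(1),'op',round(s['opening'],4),'j6',s['qpos'][5].round(2))
if len(sys.argv)>3:
    t=np.array([float(a) for a in sys.argv[1:4]]); print('shift cm',(r.T@(t-s['eef_pos'])*100).round(2))
    if len(sys.argv)>4: print('turn',round((phi-float(sys.argv[4])+180)%360-180,2))
E
python3 -m crank '[[[3.49,-1.6,0],0],[[3.49,-1.6,0],0],[[3.49,-1.6,0],0],[[3.49,-1.6,0],0],[[3.49,-1.6,0],0],[[3.49,-1.6,0],0],[[3.49,-1.6,0],0],[[3.49,-1.6,0],0],[[3.49,-1.6,0],0]]' 8.5
python3 -m crank '[[[0,0,0],-7],[[0,0,0],-7],[[0,0,0],-7],[[0,0,0],-7],[[0,0,0],-7],[[0,0,0],-7],[[0,0,0],-7],[[0,0,0],-7],[[0,0,0],-7],[[0,0,0],-7],[[0,0,0],-4.5]]'
python3 rem.py .506 .314 .2 74.5
```

```text
t: 0.9
eef_pos: [0.5048, 0.3156, 0.2562]
tool_rot: [-0.0, 0.707, 0.707, -0.0]
force: [1.2, 0.4, 0.5]
opening: 0.085
grip_force: 0.0
t: 1.82
eef_pos: [0.5059, 0.314, 0.2561]
tool_rot: [-0.0, 0.131, 0.991, -0.0]
force: [0.5, -0.1, -0.0]
opening: 0.0852
grip_force: 0.0
t 1.82 pos [0.5059 0.314  0.2561] phi 74.9 zax [-0. -0. -1.] f [ 0.5 -0.1 -0. ] op 0.0852 j6 -0.8
shift cm [-0.02  0.    5.61]
turn 0.4
```

```bash
cat > lev.py <<'E'
import sys; from h import *
c,im,d=cap("wrist"); hsv=cv2.cvtColor(im,cv2.COLOR_RGB2HSV)
def cloud(m):
    v,u=np.nonzero(m&(d>0)); K=np.array([[c['fx'],0,c['cx']],[0,c['fy'],c['cy']],[0,0,1]])
    p=cv2.undistortPoints(np.c_[u,v].astype(float)[:,None],K,np.array([c['k1'],0,0,0,0]))[:,0]
    P=np.c_[p,np.ones(len(p))]*d[v,u][:,None]; T=np.array(c['pose']); return P@T[:3,:3].T+T[:3,3]
m=(hsv[...,0]>20)&(hsv[...,0]<33)&(hsv[...,1]>150)&(hsv[...,2]>90)
m=cv2.morphologyEx(m.astype(np.uint8),cv2.MORPH_CLOSE,np.ones((7,7)))
k,lab,st,ce=cv2.connectedComponentsWithStats(m)
z0=float(sys.argv[2])
for i in range(1,k):
    if st[i,4]<200: continue
    P=cloud(lab==i); P=P[(P[:,2]>z0+.034)&(P[:,2]<z0+.05)]
    if len(P)<50: continue
    print(ce[i].round(),'%s %s %.1f'%tuple(np.round(x,4) for x in cv2.minAreaRect(P[:,:2].astype(np.float32))),'z',np.median(P[:,2]).round(4))
cv2.imwrite('pics/%s.png'%sys.argv[1],im[:,:,::-1])
E
python3 lev.py w1 0
```

```text
[272. 180.] [0.5078 0.3085] [0.0235 0.1583] 75.0 z 0.0402
[237. 321.] [0.6584 0.2219] [0.017  0.0037] 66.4 z 0.0417
```

View pics/w1.png

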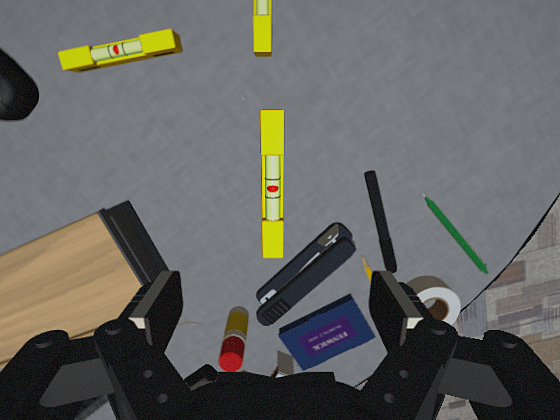

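Wrist view: the target level is at (272,183), with its ball at (272,189), and clear space on both sides for the fingers. Descending to grasp it.

```bash
python3 -m crank '[[[-0.33,-0.48,3.5],0],[[0,0,3.5],0],[[0,0,3.5],0],[[0,0,3.5],0],[[0,0,3.5],0],[[0,0,2.5],0],[[0,0,1.5],0],[[0,0,1.0],0],[[0,0,0],0]]'
python3 rem.py .5078 .3085 .031 75
python3 -m crank '[[[0,0,0],0],[[0,0,0],0],[[0,0,0],0],[[0,0,0],0],[[0,0,0],0],[[0,0,0],0],[[0,0,0],0],[[0,0,0],0]]' 0 40
```

```text
t: 2.62
eef_pos: [0.5069, 0.3081, 0.0293]
tool_rot: [-0.001, 0.136, 0.991, -0.001]
force: [-0.8, -1.0, 0.2]
opening: 0.0849
grip_force: 0.0
t 2.62 pos [0.5069 0.3081 0.0293] phi 74.42 zax [-0.003 -0.001 -1.   ] f [-0.8 -1.   0.2] op 0.0849 j6 -0.8
shift cm [-0.08  0.07 -0.17]
turn -0.58
t: 3.28
eef_pos: [0.5083, 0.3088, 0.0323]
tool_rot: [0.001, 0.135, 0.991, 0.0]
force: [0.2, -1.2, 8.9]
opening: 0.0234
grip_force: 39.6
```

```bash
python3 -m crank '[[[0,0,-1.5],0],[[0,0,-3],0],[[0,0,-3],6.5],[[0,0,-3],6.5],[[0,0,-2.5],6.5],[[0,0,0],7],[[0,0,0],7],[[0,0,0],7],[[0,0,0],7],[[0,0,0],7],[[0,0,0],7],[[0,0,0],5.5]]'
python3 rem.py .5432 .0215 .16 7.8
```

```text
t: 4.28
eef_pos: [0.5078, 0.3085, 0.1615]
tool_rot: [0.0, 0.662, 0.75, 0.0]
force: [0.6, 0.5, -1.8]
opening: 0.023
grip_force: 40.2
t 4.28 pos [0.5078 0.3085 0.1615] phi 7.12 zax [ 0.  0. -1.] f [ 0.6  0.5 -1.8] op 0.023 j6 0.37
shift cm [-28.92  -0.04   0.15]
turn -0.68
```

```bash
python3 -m crank '[[[-2.5,0,0],-0.7],[[-3.5,0,0],0],[[-3.5,0,0],0],[[-3.5,0,0],0],[[-3.5,0,0],0],[[-3.5,0,0],0],[[-3.5,0,0],0],[[-3,0,0],0],[[-2,0,0],0],[[-0.4,0,0],0],[[0,0,0],0]]'
python3 rem.py .5432 .0215 .097 7.8; python3 lev.py w2 .13
```

```text
t: 5.2
eef_pos: [0.5489, 0.0212, 0.1615]
tool_rot: [0.0, 0.656, 0.755, 0.0]
force: [-0.1, -0.3, -1.8]
opening: 0.0229
grip_force: 40.2
t 5.2 pos [0.5489 0.0212 0.1615] phi 8.07 zax [ 0. -0. -1.] f [-0.1 -0.3 -1.8] op 0.0229 j6 -0.16
shift cm [ 0.11 -0.56  6.45]
turn 0.27
[275. 189.] [0.5461 0.0432] [0.0241 0.1153] 8.2 z 0.1695
```

```bash
python3 -m crank '[[[0.11,-0.56,1.5],0.3],[[0,0,2],0],[[0,0,1.6],0],[[0,0,0.7],0],[[0,0,0.3],0],[[0,0,0.2],0],[[0,0,0.1],0],[[0,0,0],0]]'; python3 rem.py .5432 .0215 .097 7.8
```

```text
t: 5.92
eef_pos: [0.5435, 0.0231, 0.0978]
tool_rot: [0.0, 0.657, 0.754, 0.0]
force: [0.9, -0.1, -1.5]
opening: 0.0231
grip_force: 40.2
t 5.92 pos [0.5435 0.0231 0.0978] phi 7.92 zax [ 0.001  0.    -1.   ] f [ 0.9 -0.1 -1.5] op 0.0231 j6 -0.15
shift cm [-0.15 -0.05  0.08]
turn 0.12
```

```bash
python3 -m crank '[[[-0.13,0,0.05],0],[[0,0,0.05],0],[[0,0,0.05],0],[[0,0,0.05],0],[[0,0,0],0],[[0,0,0],0]]'; python3 rem.py .5432 .0215 .097 7.8
```

```text
t: 6.42
eef_pos: [0.5437, 0.0213, 0.0956]
tool_rot: [0.0, 0.657, 0.754, 0.0]
force: [-0.2, -5.4, 6.7]
opening: 0.0232
grip_force: 41.2
t 6.42 pos [0.5437 0.0213 0.0956] phi 7.89 zax [ 0.001 -0.    -1.   ] f [-0.2 -5.4  6.7] op 0.0232 j6 -0.15
shift cm [ 0.03 -0.05 -0.14]
turn 0.09
```

```bash
python3 -m crank '[[[0,0,0],0],[[0,0,0],0],[[0,0,0],0],[[0,0,0],0],[[0,0,0],0],[[0,0,-1],0],[[0,0,-2.5],0],[[0,0,-3.5],0],[[0,0,-3.5],0],[[0,0,-3.5],0],[[0,0,0],0],[[0,0,0],0]]' 8.5; python3 rem.py .579 -.1636 .20 -36; python3 lev.py w3 .063
```

```text
t: 7.42
eef_pos: [0.5444, 0.0215, 0.2381]
tool_rot: [0.002, 0.657, 0.754, 0.001]
force: [-0.1, 0.3, -0.8]
opening: 0.085
grip_force: 0.0
t 7.42 pos [0.5444 0.0215 0.2381] phi 7.9 zax [ 0.005 -0.    -1.   ] f [-0.1  0.3 -0.8] op 0.085 j6 -0.15
shift cm [-18.81   0.86   3.82]
turn 43.9
[274. 190.] [0.5439 0.0208] [0.0238 0.1586] 7.9 z 0.1039
```

View pics/w3.png

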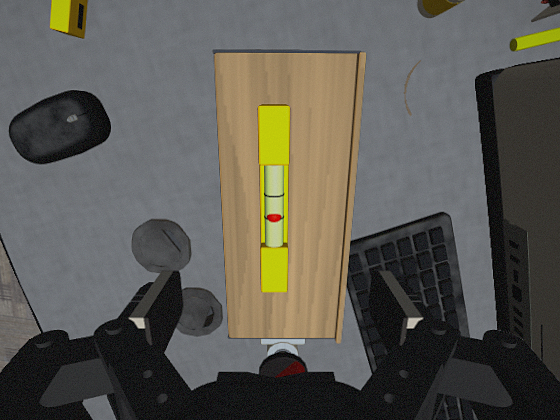

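Level is placed: its centre is at (0.5439, 0.0208) against a target of (0.5432, 0.0215), flat and along the board. The ball at (274,217) sits at the knob-side line, so about 9 mm off. Next, the knob.

```bash
python3 -m crank '[[[-2.5,0.1,0],0],[[-3.5,0.15,0],0],[[-3.5,0.15,0],0],[[-3.5,0.15,0],0],[[-3.5,0.15,0],0],[[-2.3,0.16,0],0],[[0,0,0],7],[[0,0,0],7],[[0,0,0],7],[[0,0,0],7],[[0,0,0],7],[[0,0,0],7]]' 6; python3 rem.py .579 -.1636 .117 -36
```

```text
t: 8.47
eef_pos: [0.5767, -0.1632, 0.2337]
tool_rot: [-0.001, 0.885, 0.466, -0.001]
force: [0.2, 0.4, -1.0]
opening: 0.0601
grip_force: 0.0
t 8.47 pos [ 0.5767 -0.1632  0.2337] phi -34.45 zax [-0.003  0.001 -1.   ] f [ 0.2  0.4 -1. ] op 0.0601 j6 0.27
shift cm [ 0.11  0.24 11.67]
turn 1.55
```

```bash
python3 -m crank '[[[0.1,0.2,2.5],1.5],[[0,0,3],0],[[0,0,3],0],[[0,0,1.8],0],[[0,0,0.9],0],[[0,0,0.3],0],[[0,0,0],0],[[0,0,0],0]]'; python3 rem.py .579 -.1636 .117 -36
```

```text
t: 9.13
eef_pos: [0.5803, -0.1639, 0.121]
tool_rot: [0.0, 0.889, 0.457, 0.0]
force: [0.2, 0.8, 0.6]
opening: 0.0596
grip_force: 0.0
t 9.13 pos [ 0.5803 -0.1639  0.121 ] phi -35.6 zax [ 0.001 -0.    -1.   ] f [0.2 0.8 0.6] op 0.0596 j6 0.3
shift cm [-0.05 -0.12  0.4 ]
turn 0.4
```

```bash
python3 -m crank '[[[-0.05,-0.12,0.2],0.4],[[0,0,0.2],0],[[0,0,0],0],[[0,0,0],0],[[0,0,0],0],[[0,0,0],0],[[0,0,0],0],[[0,0,0],0],[[0,0,0],0]]' 0 60; python3 rem.py .579 -.1636 .117 -36
```

```text
t: 9.88
eef_pos: [0.5786, -0.1634, 0.1169]
tool_rot: [0.0, 0.891, 0.454, 0.0]
force: [-1.6, 1.0, 6.1]
opening: 0.0131
grip_force: 58.4
t 9.88 pos [ 0.5786 -0.1634  0.1169] phi -36.0 zax [ 0. -0. -1.] f [-1.6  1.   6.1] op 0.0131 j6 0.3
shift cm [ 0.01  0.05 -0.01]
turn 0.0
```

```bash
python3 -m crank '[[[0,0,0],4],[[0,0,0],5],[[0,0,0],5],[[0,0,0],5],[[0,0,0],5],[[0,0,0],5],[[0,0,0],5],[[0,0,0],5],[[0,0,0],5],[[0,0,0],4],[[0,0,0],0],[[0,0,0],0]]'; python3 -m crank '[[[0,0,0],0],[[0,0,0],0],[[0,0,0],0],[[0,0,0],0],[[0,0,0],0],[[0,0,0],0],[[0,0,0],0],[[0,0,0],0],[[0,0,0],0],[[0,0,0],0]]'; python3 rem.py
python3 - <<'E'
from h import *
o=[]
for n,(u,v) in {"scene":(292,218),"side":(268,226)}.items():
    c,im,d=cap(n); o.append(cv2.resize(im[v-42:v+43,u-66:u+66,::-1],(396*2,255),interpolation=cv2.INTER_CUBIC) if 0 else cv2.resize(im[v-50:v+50,u-66:u+66,::-1],(396,300),interpolation=cv2.INTER_CUBIC))
c,im,d=cap("wrist"); cv2.imwrite('pics/w4.png',np.vstack([np.hstack(o),cv2.resize(im[:,:,::-1],(396,300))[:, :].repeat(1,0) if 0 else np.hstack([cv2.resize(im[:,:,::-1],(396,300)),np.zeros((300,396,3),np.uint8)])]))
E
```

```text
t: 10.88
eef_pos: [0.5785, -0.1633, 0.1168]
tool_rot: [-0.0, 0.999, 0.052, -0.0]
force: [-2.9, 1.9, 6.8]
opening: 0.0132
grip_force: 58.8
t: 11.72
eef_pos: [0.5785, -0.1633, 0.1169]
tool_rot: [-0.0, 0.999, 0.052, 0.0]
force: [-2.4, 2.3, 6.5]
opening: 0.0128
grip_force: 58.9
t 11.72 pos [ 0.5785 -0.1633  0.1169] phi -84.02 zax [ 0.  0. -1.] f [-2.4  2.3  6.5] op 0.0128 j6 1.14
```

View pics/w4.png

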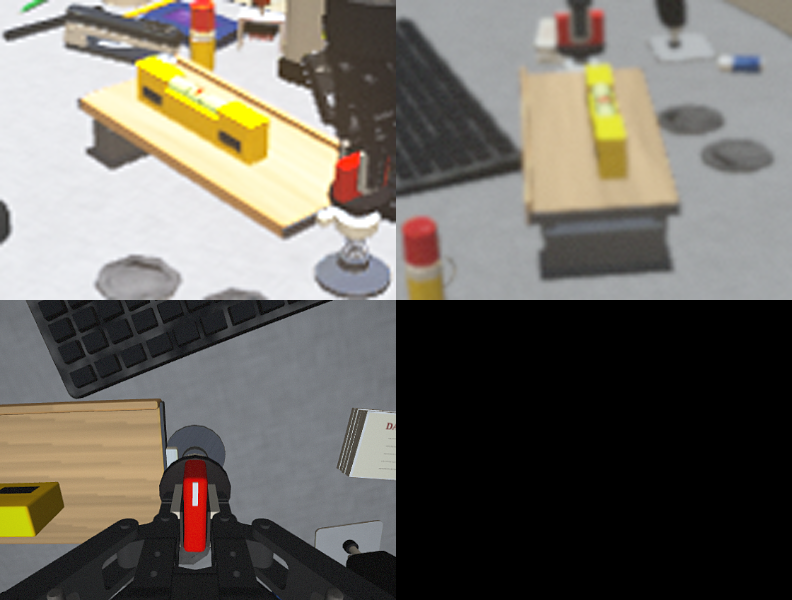

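Scene and side views show the level sitting flat on the board and the wing turned with the pads. The red ball is too coarse there to read, so I'll release and look from above the level with the tool y axis along it.

```bash
python3 -m crank '[[[0,0,0],0],[[0,0,0],0],[[0,0,0],0],[[0,0,0],0],[[0,0,-1],0],[[0,0,-2],0],[[0,0,-3],0],[[0,0,-3],0],[[0,0,-3],0],[[0,0,0],-1.8]]' 5; python3 rem.py .544 .021 .238 -82.2
```

```text
t: 12.7
eef_pos: [0.5811, -0.1644, 0.2429]
tool_rot: [0.002, 0.998, 0.068, 0.004]
force: [1.6, 0.5, 1.4]
opening: 0.0499
grip_force: 0.0
t 12.7 pos [ 0.5811 -0.1644  0.2429] phi -82.24 zax [ 0.008 -0.003 -1.   ] f [1.6 0.5 1.4] op 0.0499 j6 1.11
shift cm [ -1.18 -18.87   0.41]
turn -0.04
```

```bash
python3 -m crank '[[[-0.2,-2.8,0],0],[[-0.2,-3.2,0],0],[[-0.2,-3.2,0],0],[[-0.2,-3.2,0],0],[[-0.2,-3.2,0],0],[[-0.1,-2.6,0.2],0],[[0,-0.6,0.2],0],[[0,0,0],0],[[0,0,0],0],[[0,0,0],0]]' 8.5
cat > ball.py <<'E'
import sys; from h import *
c,im,d=cap("wrist"); 
u0,u1,v0,v1=180,380,140,260
cv2.imwrite('pics/%s.png'%sys.argv[1],cv2.resize(im[v0:v1,u0:u1,::-1],None,fx=4,fy=4,interpolation=cv2.INTER_CUBIC))
E
python3 rem.py .544 .021 .238 -82.2; python3 ball.py b1; python3 lev.py wfull .063
```

```text
t: 13.53
eef_pos: [0.5426, 0.0203, 0.2326]
tool_rot: [0.0, 0.998, 0.068, 0.0]
force: [0.3, 0.4, 0.1]
opening: 0.0852
grip_force: 0.0
t 13.53 pos [0.5426 0.0203 0.2326] phi -82.22 zax [ 0. -0. -1.] f [0.3 0.4 0.1] op 0.0852 j6 1.42
shift cm [ 0.15 -0.05 -0.54]
turn -0.02
[272. 203.] [0.544  0.0217] [0.024  0.1598] 7.9 z 0.106
```

View pics/b1.png

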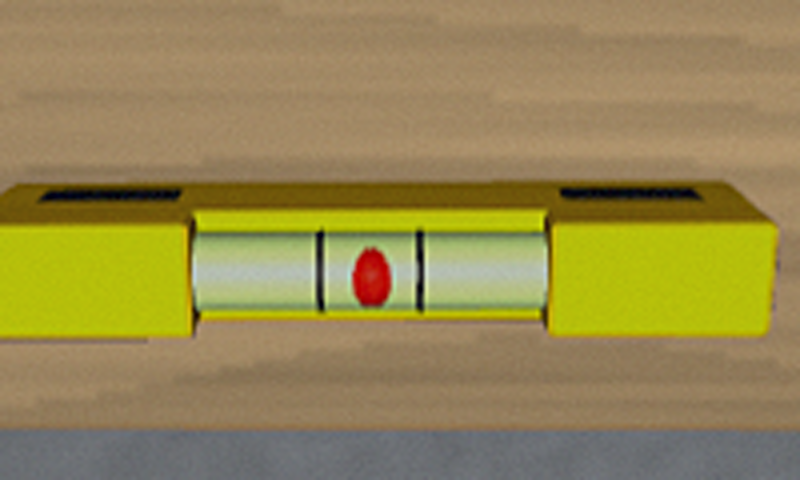

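The ball is at u=371 with the lines at 320 and 420, so it is centred to within about 0.2 mm. Now press with the open fingertips straddling the tube, one on each end block.

```bash
python3 -m crank '[[[0.14,-0.08,2.5],0],[[0,0,3],0],[[0,0,2.2],0],[[0,0,1.2],0],[[0,0,0.4],0],[[0,0,0],0],[[0,0,0],0]]'; python3 rem.py .544 .0215 .118 -82.2
```

```text
t: 14.22
eef_pos: [0.5439, 0.0218, 0.1398]
tool_rot: [0.0, 0.998, 0.068, 0.0]
force: [-0.2, -0.8, 0.7]
opening: 0.0849
grip_force: 0.0
t 14.22 pos [0.5439 0.0218 0.1398] phi -82.24 zax [ 0. -0. -1.] f [-0.2 -0.8  0.7] op 0.0849 j6 1.42
shift cm [0.   0.03 2.18]
turn -0.04
```

```bash
python3 -m crank '[[[0,0,0.4],0],[[0,0,0.3],0],[[0,0,0.2],0],[[0,0,0.2],0],[[0,0,0.1],0],[[0,0,0],0],[[0,0,0],0]]'; python3 rem.py
```

```text
t: 14.8
eef_pos: [0.5434, 0.0223, 0.1273]
tool_rot: [-0.0, 0.998, 0.068, -0.0]
force: [-0.4, -0.2, -0.8]
opening: 0.0854
grip_force: 0.0
t 14.8 pos [0.5434 0.0223 0.1273] phi -82.2 zax [-0.  0. -1.] f [-0.4 -0.2 -0.8] op 0.0854 j6 1.42
```

```bash
for i in 1; do python3 -m crank '[[[0,0,0.2],0],[[0,0,0.1],0],[[0,0,0.1],0],[[0,0,0.1],0],[[0,0,0],0],[[0,0,0],0]]'; done; python3 -m crank '[[[0,0,0.1],0],[[0,0,0.1],0],[[0,0,0],0],[[0,0,0],0]]'
```

```text
t: 15.3
eef_pos: [0.5434, 0.0222, 0.1222]
tool_rot: [-0.0, 0.998, 0.068, -0.0]
force: [0.3, 0.1, -0.1]
opening: 0.085
grip_force: 0.0
t: 15.63
eef_pos: [0.5434, 0.0223, 0.1202]
tool_rot: [0.0, 0.998, 0.068, -0.0]
force: [-0.3, -0.3, 0.6]
opening: 0.0852
grip_force: 0.0
```

```bash
python3 -m crank '[[[0,0,0.1],0],[[0,0,0],0],[[0,0,0],0]]'|sed -n '2p;4p';python3 -m crank '[[[0,0,0.1],0],[[0,0,0],0],[[0,0,0],0]]'|sed -n '2p;4p'
```

```text
eef_pos: [0.5434, 0.0223, 0.1192]
force: [-0.4, -0.6, -0.3]
eef_pos: [0.5434, 0.0223, 0.1182]
force: [-0.7, -0.7, 0.4]
```

```bash
python3 -m crank '[[[0,0,0.1],0],[[0,0,0],0],[[0,0,0],0]]'|sed -n '2p;4p';python3 -m crank '[[[0,0,0.05],0],[[0,0,0],0],[[0,0,0],0]]'|sed -n '2p;4p';python3 -m crank '[[[0,0,0.05],0],[[0,0,0],0],[[0,0,0],0]]'|sed -n '2p;4p'
```

```text
eef_pos: [0.5436, 0.0222, 0.1177]
force: [-1.3, -1.4, 8.9]
eef_pos: [0.5437, 0.0222, 0.1175]
force: [-2.5, -1.8, 15.1]
eef_pos: [0.5439, 0.0221, 0.1173]
force: [-4.1, -2.1, 20.7]
```

```bash
python3 -m crank '[[[0,0,-0.04],0],[[0,0,-0.05],0],[[0,0,0],0],[[0,0,0],0],[[0,0,0],0],[[0,0,0],0],[[0,0,0],0],[[0,0,0],0],[[0,0,0],0],[[0,0,0],0]]'|sed -n '1,2p;4p'; python3 rem.py; python3 - <<'E'
from h import *
c,im,d=cap("wrist"); cv2.imwrite('pics/b2.png',im[:,:,::-1])
E
```

```text
t: 17.72
eef_pos: [0.5436, 0.0222, 0.1176]
force: [-2.4, -0.9, 9.3]
t 17.72 pos [0.5436 0.0222 0.1176] phi -82.2 zax [ 0. -0. -1.] f [-2.4 -0.9  9.3] op 0.085 j6 1.42
```

View pics/b2.png

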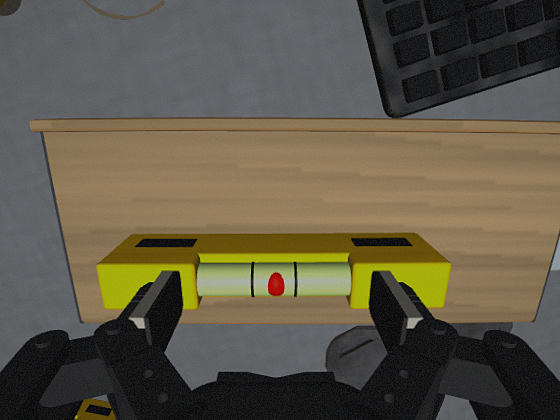

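With the fingertips pressing both end blocks, the ball is at u=276 and the lines are at 252 and 296, so it is about 0.9 mm off centre, within the limit. I'll hold for another moment to check the push is steady, then hand in.

```bash
python3 -m crank '[[[0,0,0],0],[[0,0,0],0],[[0,0,0],0],[[0,0,0],0],[[0,0,0],0],[[0,0,0],0],[[0,0,0],0],[[0,0,0],0],[[0,0,0],0],[[0,0,0],0],[[0,0,0],0],[[0,0,0],0]]'|sed -n '1,2p;4p' && python3 -c "
from plant import env
print(env.observe()['force']); print(env.close_job())"
```

```text
t: 18.77
eef_pos: [0.5436, 0.0222, 0.1176]
force: [-1.6, -2.0, 9.7]
[-1.60825692 -2.00471608  9.65346778]
the job is handed in; nothing more can be done
None
```

The job is handed in at 18.8 s: the level lies flat at the board's middle, the ball is about 1 mm from centre between the lines, and the arm is still pressing with a steady push of about 9.7 N.

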